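Clear the pipe stub off the touch-latch lid and pop the lid ajar

TASK

A short flanged pipe stub has been left standing on the sprung touch-latch lid of the green consumables case. Without gripping or lifting it, gently push the stub sideways with the fingers until it stands wholly on the case's fixed top beside the lid, still upright; only then press down on the free edge of the lid until the catch lets go, and let the lid spring up and stay ajar. Leave the spray can, the pipe elbow and the pliers where they are.

Things in the scene. Friction and masses are not known exactly. Their poses are not given: they have to be found in the camera images.
- case: Olive-green sheet-metal case fixed to the table, 170 mm (its x) by 360 mm (its y) by 85 mm high, turned up to 0.4 rad. Origin at the centre of its underside; z up, -x face to the robot. The lid fills its -y half; the +y half (y from -4 to 180 mm) is a plain level fixed top 85 mm above the table. A carrying handle sticks out 17 mm at the +y end.
- lid (a joint): Lid angle on its hinge, rad: 0 latched shut, negative pressed in, positive open. Touch latch: pressed in to -0.035 (stop at -0.04) the catch is freed; once the lid is let go, its spring lifts it to a stop at 0.32 (free edge about 48 mm up) and keeps it there. Pressed in less and let go, it stays latched. Once freed it does not latch again.
- lid_press (a point): Point on the lid's upper face where to press: midway along the free edge, 19 mm in from it, marked by a thin 26 mm ring; moves with the lid, at case (-58, -90, 87) mm when shut. It must go about 5 mm down from there to free the catch, against a spring of about 7 to 9 N here (more nearer the hinge).
- lid_hinge (a point): Middle of the hinge line, at case (77, -90, 87) mm. The lid is an inset bare steel plate, 6 mm thick, over case x -77 to +79 mm and case y -173 to -7 mm; shut, its upper face is 87 mm above the table, 2 mm proud of the fixed top. Hinged along the far (+x) edge; the free edge is the one nearest the robot.
- stub: Dark steel pipe stub standing upright on the lid: round flange 64 mm across and 8 mm thick below, pipe 42 mm across above it, 58 mm high in all, about 0.35 kg. Origin at the centre of its underside, z up. Loose; slides on lid and case top with ordinary metal friction (a few newtons) and steps down 2 mm from the lid to the fixed top.
- spray_can: Upright spray can, 54 mm across, 130 mm high, loose on the table off the -y end of the case. Origin at the centre of its underside.
- elbow: Steel pipe elbow on an 80 mm square flange, about 81 mm high, loose on the table beyond the far side of the case. Origin at the centre of the flange's underside.
- pliers: Pliers with orange handles, about 195 mm long and 17 mm high, lying loose on the table off the +y end of the case. Origin on the table below their middle.
Things that resemble listed ones, but are neither listed nor needed, are in the scene too. There is more than one size of the stub; the job needs the middle-sized.

How it is judged:
By the outcome, as a careful person would: the job done as asked, in the order asked, and still so for the second after the job is handed in, with the robot touching nothing.
It also fails if it takes over 48 s, if anything falls off the work surface, if the arm or the gripper's body presses on something with over 40 N, if the wrist force passes 120 N, or if a joint passes its speed limit or range.

ROBOT

A 6-joint arm with a two-finger parallel gripper is mounted at the origin on the work surface. World frame = base frame: x ahead of the robot, y to its left, z up, the work surface at z = 0. Lengths are in mm, angles in rad, forces in N, time in s.
With the tool pointing down it reaches from about 300 to 775 mm from the base axis. Payload 14.6 kg.
Tool frame: the origin (TCP) lies at the very end of the fingers, on their centre line; the grasp point (between the pads) lies 19 mm behind it; z points along the fingers, y is the line along which they close (so a half turn about z gives the same grasp; the last joint's range is limited). The gripper opens to 94 mm and grips with 3 to 60 N. Pads are 16 mm wide; open, the fingers measure 119 mm over their backs; the gripper's body (75 mm by 177 mm) begins 78 mm behind the grasp point.
Start: joints at [1.217, 0.3, 1.521, -0, 1.321, -0.067], TCP at [155.584, 527.525, 205.446] pointing down, gripper open.
Joint ranges: [-3.03, 3.03], [-0.79, 2.21], [0.23, 2.52], [-1.04, 4.18], [0, 3.07], [-2.55, 2.55]. Speed limits (rad/s): [2.22, 2.22, 2.57, 3.14, 3.14, 3.14].

INTERFACE

Orientations are given as [roll, pitch, yaw] about the fixed x, y, z axes, in that order (R = Rz(yaw) Ry(pitch) Rx(roll)).
In Python, from cell import manip, camera, get_calibration gives the robot as it stands.
- The arm moves only by the tool arm_command, never from a script. Its argument "targets" is a list of rows, each an object of numbers: "hand": the opening, from -1 (shut) to 1 (fully open), so that 0 is half open; "x", "y", "z": the shift along the tool's x, y, z in m; "yaw": the turn about the tool's z in rad. In form: [{"hand": .., "x": .., "y": .., "z": .., "yaw": ..}, ...]. A call has 1 to 10 rows; each row shifts and turns the commanded pose from where the row before left it, along the tool's axes as they then stand; what a row does not reach is not made up. A row lasts 1/10 s, in which the tool goes at most 50 mm and 8.59 degrees, less where a joint would pass 70% of its speed; a pose out of reach is approached as far as the arm can. A call is refused whole if a number of a shift passes 0.05 or a number of a turn 0.15, either way. A call with a gripper value outside its range is refused whole. The fingers move at their own pace and stop on an object; "newtons" is the grip in N (left out, the last holds). Time passes only in rows, so rows that do not move let the fingers close. It gives the time, the measured TCP pose, the force, the opening and the grip force at its end, in the units of the state.
- manip.read_state(): the state, without advancing time (a new reading comes with each control period).
- camera(name): name is "scene" or "top" or "wrist"; returns the picture (384x512x3 uint8, red, green, blue); there is no depth.
- get_calibration(name): a dict with "K" (3x3 intrinsics, pixels), "dist_coeffs" ([k1, k2, p1, p2, k3] as OpenCV has them; the pictures are not rectified), "cam_to_world" (4x4, takes a point from camera to world coordinates). Camera axes: x right, y up, looking along -z (the intrinsics and any distortion apply to the point x, -y, -z); pixel columns grow to the right and rows downward; lengths in mm; the calibration is good to about 2 mm. A picture is of the moment at which its call begins: read the wrist's pose just before it. get_calibration takes no time and is no camera call; for the wrist camera it gives the pose at the moment of the call.
- manip.sign_off(): hands the job in; it is judged then, once.
The state is a dict: "clock": time; "joints": joint angles; "qd": joint speeds; "effort": joint torques, N m; "eef_pos": TCP position; "eef_rot": TCP orientation; "wrist_force": force on the tool from outside, world axes, zero at the start; "moment": the same for the moment, N m; "finger_gap": finger opening in mm; "finger_force": force on a finger pad.
Only numpy, scipy, OpenCV 4.12 (cv2) and the standard library are available. Lean on these libraries where they do the work, as an engineer would, in place of code of your own. Each camera call takes 0.05 s, during which the arm holds its last target. There are 200 camera calls.

## Working session

There is one attempt and no reset: what is moved stays moved. The work goes in short steps, Python scripts to look and compute and a tool call to move; the robot and the scene stay as the last step left them, time stands still between calls to the robot, and variables do not carry over. Pictures are saved under pics/ and viewed, at most 10 in all, crops included, and the job is handed in when it is done.

Besides the shell and the picture viewer there is one more tool, called after "Call:" in YAML: its name, and indented under it one key for each argument. arm_command: Moves the arm, as the interface text tells. Its arguments: {"type":"object","properties":{"targets":{"type":"array"},"newtons":{"type":"number"}},"required":["targets"]}

```bash
mkdir -p pics
cat > h.py <<'E'
import numpy as np, cv2
from cell import manip, camera, get_calibration
def ray(c,px):
    K=np.array(c["K"],float);d=np.array(c["dist_coeffs"],float);T=np.array(c["cam_to_world"],float)
    u=cv2.undistortPoints(np.array(px,float).reshape(-1,1,2),K,d).reshape(-1,2)
    v=np.c_[u[:,0],-u[:,1],-np.ones(len(u))]@T[:3,:3].T
    return T[:3,3],v
def onz(c,px,z):
    o,v=ray(c,px); return o+v*((z-o[2])/v[:,2])[:,None]
def proj(c,P):
    T=np.linalg.inv(np.array(c["cam_to_world"],float));p=np.atleast_2d(P)@T[:3,:3].T+T[:3,3]
    p=p*[1,-1,-1]
    return cv2.projectPoints(p,np.zeros(3),np.zeros(3),np.array(c["K"],float),np.array(c["dist_coeffs"],float))[0].reshape(-1,2)
E
python3 - <<'E'
from h import *
for n in("top","scene"):
    im=camera(n);np.save(f"pics/{n}.npy",im);cv2.imwrite(f"pics/{n}.png",cv2.resize(im[...,::-1],(768,576)))
    print(n,np.round(get_calibration(n)["cam_to_world"],2).tolist())
s=manip.read_state();print(s)
E
```

```text
top [[-0.02, 0.98, -0.18, 393.66], [-1.0, -0.02, 0.02, 74.64], [0.02, 0.18, 0.98, 1140.84], [0.0, 0.0, 0.0, 1.0]]
scene [[0.77, -0.5, 0.4, 908.92], [0.64, 0.62, -0.46, -337.65], [-0.02, 0.61, 0.8, 774.63], [0.0, 0.0, 0.0, 1.0]]
{'clock': 0.1, 'joints': array([ 1.21739538e+00,  3.00426507e-01,  1.52153887e+00, -2.11302882e-05,
        1.32068291e+00, -6.66110633e-02]), 'qd': array([-0.00022107, -0.00053486, -0.00210714, -0.00019699, -0.00096792,
       -0.00084179]), 'effort': array([ 3.67532397e-03, -5.32644618e+01, -3.53288984e+01,  7.10645481e-02,
        2.34445289e-02, -6.30846159e-06]), 'eef_pos': array([155.51164855, 527.30606774, 204.92864114]), 'eef_rot': array([-3.14053800e+00, -4.98432394e-05,  2.85480799e+00]), 'wrist_force': array([0.40203302, 0.2353494 , 0.73907925]), 'moment': array([-0.0416605 , -0.03581476, -0.02411907]), 'finger_force': 0.0, 'finger_gap': 93.93492733360563}
```

View pics/top.png

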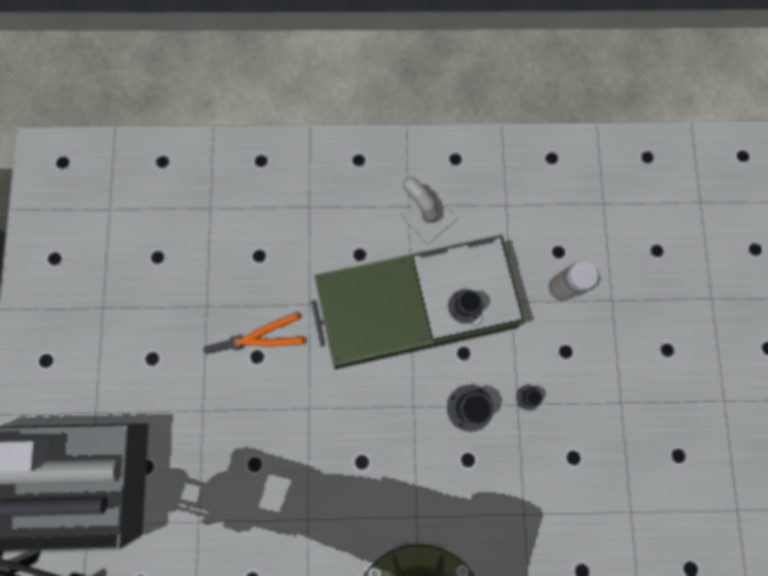

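View pics/scene.png

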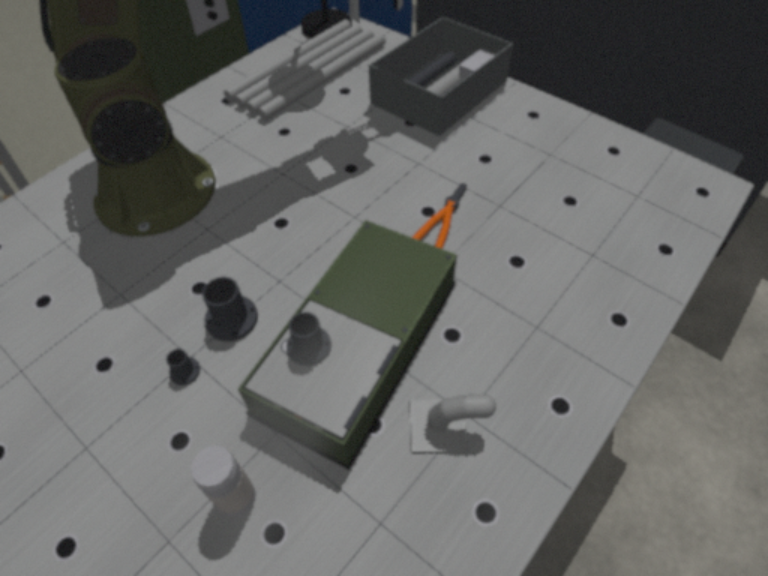

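The top view shows the case with top corners at about (316,275), (502,236), (523,322) and (335,367), and the stub's pipe top at (470,300) on the lid. The big and small decoy stubs stand on the table at (470,408) and (530,396). The scene view agrees, with the stub at (305,335), close to the ring and the free edge.

Run:
```python
from h import *
c=get_calibration("top");im=np.load("pics/top.npy");s=1.5
cor=np.array([[316,275],[502,236],[523,322],[335,367]])/s
g=cv2.cvtColor(im,cv2.COLOR_RGB2HSV)
P=onz(c,cor,85);print(P.round(0));print([np.linalg.norm(P[i]-P[i-1]).round() for i in range(4)])
(cx,cy),wh,a=cv2.minAreaRect(P[:,:2].astype(np.float32));print(cx,cy,wh,a)
d=P[0]-P[1]+P[3]-P[2];th=np.arctan2(-d[0],d[1]);C=P.mean(0)[:2];R=np.array([[np.cos(th),-np.sin(th)],[np.sin(th),np.cos(th)]])
print("case",C,th)
def w(q): return np.r_[R@np.array(q[:2])+C,q[2]]
for n in("top","scene"):
    c=get_calibration(n);im=np.load(f"pics/{n}.npy");v=im.max(2)
    out=cv2.resize(im[...,::-1],None,fx=3,fy=3,interpolation=cv2.INTER_CUBIC)
    for q in [(-85,-180,85),(85,-180,85),(85,180,85),(-85,180,85),(-58,-90,87),(-77,-7,87),(77,-7,87)]:
        p=proj(c,w(q))[0]*3+1;cv2.circle(out,tuple(int(t) for t in p),3,(0,0,255),1)
    if n=="top":
        tp=(470/1.5,300/1.5)
        print("stub top",onz(c,[tp],145))
    p=proj(c,w((-58,-90,87)))[0]*3; x,y=max(int(p[0])-300,0),max(int(p[1])-250,0)
    o=out[y:y+500,x:x+600]
    cv2.imwrite(f"pics/crop_{n}.png",o);print(n,x,y)
a=cv2.imread("pics/crop_top.png");b=cv2.imread("pics/crop_scene.png")
h=[cv2.resize(z,(400,333)) for z in(a,b)];cv2.imwrite("pics/both.png",np.hstack(h))
```

```text
[[ 610.  177.   85.]
 [ 680. -171.   85.]
 [ 517. -200.   85.]
 [ 442.  142.   85.]]
[np.float64(172.0), np.float64(354.0), np.float64(165.0), np.float64(351.0)]
560.7975463867188 -13.844085693359375 (171.8571319580078, 354.28973388671875) 11.274914741516113
case [562.33335565 -12.98911791] 0.20627561146282947
stub top [[549.94676439 -94.99300471 145.        ]]
top 650 387
scene 273 439
```

View pics/both.png

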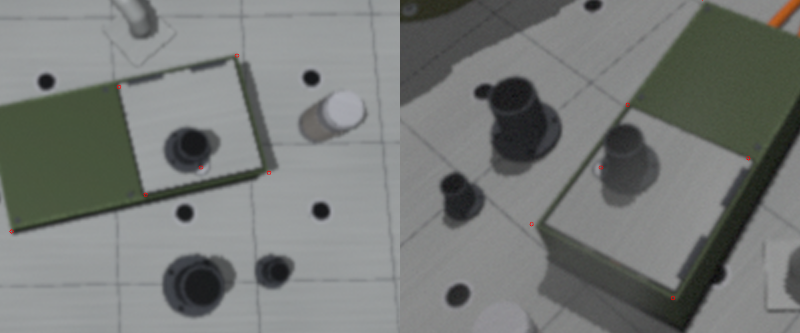

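The fit is good: case at about (562,−13), yaw 0.206, sides 354 × 168 mm against 360 × 170. The reprojected corners land on the case in both views. The stub is at case (−29,−78). My plan is to part-close the fingers to about 26 mm, so that the pipe nests against both of them, and push along case +y just above the flange.

Call:
arm_command:
  targets:
    - {"hand": -0.45, "yaw": 0.135}
    - {"hand": -0.45, "yaw": 0.135}
    - {"hand": -0.45, "yaw": 0.135}
    - {"hand": -0.45, "yaw": 0.135}
    - {"hand": -0.45, "yaw": 0.135}
    - {"hand": -0.45, "yaw": 0.135}
    - {"hand": -0.45, "yaw": 0.135}
    - {"hand": -0.45, "yaw": 0.135}

```text
schema error: expected keys hand, x, y, z, yaw
```

Call:
arm_command:
  targets:
    - {"hand": -0.45, "x": -0.037, "y": 0.013}
    - {"hand": -0.45, "x": -0.037, "y": 0.013}
    - {"hand": -0.45, "x": -0.037, "y": 0.013}
    - {"hand": -0.45, "x": -0.037, "y": 0.013}
    - {"hand": -0.45, "x": -0.037, "y": 0.013}
    - {"hand": -0.45, "x": -0.037, "y": 0.013}
    - {"hand": -0.45, "x": -0.037, "y": 0.013}
    - {"hand": -0.45, "x": -0.037, "y": 0.013}
    - {"hand": -0.45, "x": -0.037, "y": 0.013}
    - {"hand": -0.45, "x": -0.037, "y": 0.013}

```text
schema error: expected keys hand, x, y, z, yaw
```

Call:
arm_command:
  targets:
    - {"hand": -0.45, "x": -0.037, "y": 0.013}
    - {"hand": -0.45, "x": -0.037, "y": 0.013}
    - {"hand": -0.45, "x": -0.037, "y": 0.013}
    - {"hand": -0.45, "x": -0.037, "y": 0.013}
    - {"hand": -0.45, "x": -0.037, "y": 0.013}
    - {"hand": -0.45, "x": -0.037, "y": 0.013}
    - {"hand": -0.45, "x": -0.037, "y": 0.013}
    - {"hand": -0.45, "x": -0.037, "y": 0.013}
    - {"hand": -0.45, "x": -0.037, "y": 0.013}
    - {"hand": -0.45}

```text
schema error: expected keys hand, x, y, z, yaw
```

```bash
cat >> h.py <<'E'
th=.206;C0=np.array([562.3,-13.]);Rc=np.array([[np.cos(th),-np.sin(th)],[np.sin(th),np.cos(th)]])
def tc(p): p=np.atleast_2d(p)[:,:2]; return (p-C0)@Rc
def fc(q): q=np.array(q,float); return np.r_[Rc@q[:2]+C0,q[2]]
def st():
    s=manip.read_state();print(round(s["clock"],2),"world",s["eef_pos"].round(1),"case",tc(s["eef_pos"]).round(1),s["eef_rot"].round(3),"F",s["wrist_force"].round(1),"gap",round(s["finger_gap"],1))
E
python3 - <<'E'
from h import *
st();c=get_calibration("wrist");im=camera("wrist")
for q in [(-58,-90,87),(-77,-7,87),(-77,-173,87),(77,-7,87)]:
    p=proj(c,fc(q))[0];print(q,p.round(0))
cv2.imwrite("pics/w1.png",im[...,::-1])
E
```

```text
0.1 world [155.5 527.3 204.9] case [[-287.7  612.1]] [-3.141 -0.     2.855] F [0.4 0.2 0.7] gap 93.9
(-58, -90, 87) [-131.  582.]
(-77, -7, 87) [-91. 550.]
(-77, -173, 87) [-192.  598.]
(77, -7, 87) [-14. 617.]
```

View pics/w1.png

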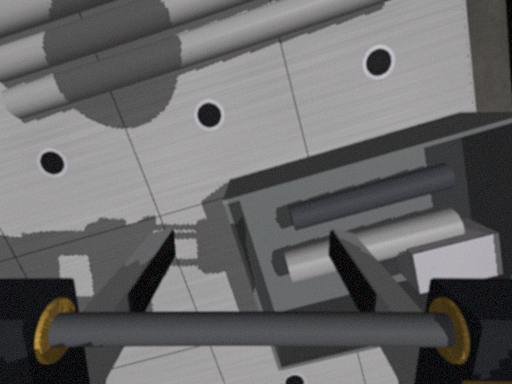

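The calls were refused because every row needs all five keys, so nothing moved. This wrist view only shows the start area with the tray and rods. I'll resend the moves in full.

Call:
arm_command:
  targets:
    - {"hand": -0.45, "x": 0, "y": 0, "z": 0, "yaw": 0.135}
    - {"hand": -0.45, "x": 0, "y": 0, "z": 0, "yaw": 0.135}
    - {"hand": -0.45, "x": 0, "y": 0, "z": 0, "yaw": 0.135}
    - {"hand": -0.45, "x": 0, "y": 0, "z": 0, "yaw": 0.135}
    - {"hand": -0.45, "x": 0, "y": 0, "z": 0, "yaw": 0.135}
    - {"hand": -0.45, "x": 0, "y": 0, "z": 0, "yaw": 0.135}
    - {"hand": -0.45, "x": 0, "y": 0, "z": 0, "yaw": 0.135}
    - {"hand": -0.45, "x": 0, "y": 0, "z": 0, "yaw": 0.135}

```text
clock: 0.95
eef_pos: [155.5, 527.4, 205.2]
eef_rot: [-3.141, 0.0, 1.769]
wrist_force: [-0.0, -0.9, -0.2]
finger_gap: 33.6
finger_force: 0.0
```

Call:
arm_command:
  targets:
    - {"hand": -0.45, "x": -0.037, "y": 0.013, "z": 0, "yaw": 0}
    - {"hand": -0.45, "x": -0.037, "y": 0.013, "z": 0, "yaw": 0}
    - {"hand": -0.45, "x": -0.037, "y": 0.013, "z": 0, "yaw": 0}
    - {"hand": -0.45, "x": -0.037, "y": 0.013, "z": 0, "yaw": 0}
    - {"hand": -0.45, "x": -0.037, "y": 0.013, "z": 0, "yaw": 0}
    - {"hand": -0.45, "x": -0.037, "y": 0.013, "z": 0, "yaw": 0}
    - {"hand": -0.45, "x": -0.037, "y": 0.013, "z": 0, "yaw": 0}
    - {"hand": -0.45, "x": -0.037, "y": 0.013, "z": 0, "yaw": 0}
    - {"hand": -0.45, "x": -0.037, "y": 0.013, "z": 0, "yaw": 0}
    - {"hand": -0.45, "x": -0.037, "y": 0.013, "z": 0, "yaw": 0}

```text
clock: 1.95
eef_pos: [358.3, 190.0, 205.5]
eef_rot: [3.141, -0.0, 1.775]
wrist_force: [0.9, 0.9, -0.0]
finger_gap: 25.9
finger_force: 0.0
```

Call:
arm_command:
  targets:
    - {"hand": -0.45, "x": -0.037, "y": 0.013, "z": 0, "yaw": 0}
    - {"hand": -0.45, "x": -0.037, "y": 0.013, "z": 0, "yaw": 0}
    - {"hand": -0.45, "x": -0.037, "y": 0.013, "z": 0, "yaw": 0}
    - {"hand": -0.45, "x": -0.037, "y": 0.013, "z": 0, "yaw": 0}
    - {"hand": -0.45, "x": -0.037, "y": 0.013, "z": 0, "yaw": 0}
    - {"hand": -0.45, "x": -0.037, "y": 0.013, "z": 0, "yaw": 0}
    - {"hand": -0.45, "x": -0.037, "y": 0.013, "z": 0, "yaw": 0}
    - {"hand": -0.45, "x": -0.037, "y": 0.013, "z": 0, "yaw": 0}
    - {"hand": -0.45, "x": -0.037, "y": 0.013, "z": 0, "yaw": 0}
    - {"hand": -0.45, "x": 0, "y": 0, "z": 0, "yaw": 0}

```text
clock: 2.95
eef_pos: [540.8, -114.1, 204.5]
eef_rot: [-3.141, -0.0, 1.772]
wrist_force: [-0.8, 0.1, 0.2]
finger_gap: 26.1
finger_force: 0.0
```

Run:
```python
from h import *
st();c=get_calibration("wrist");im=camera("wrist")
for q in [(-58,-90,87),(-29,-78,145),(-77,-7,87),(-77,-173,87),(77,-7,87)]:
    p=proj(c,fc(q))[0];print(q,p.round(0))
cv2.imwrite("pics/w2.png",im[...,::-1])
```

```text
2.95 world [ 540.8 -114.1  204.5] case [[-41.7 -94.6]] [-3.141 -0.     1.772] F [-0.8  0.1  0.2] gap 26.1
(-58, -90, 87) [234. 191.]
(-29, -78, 145) [267. 193.]
(-77, -7, 87) [211. 101.]
(-77, -173, 87) [218. 269.]
(77, -7, 87) [384.  99.]
```

View pics/w2.png

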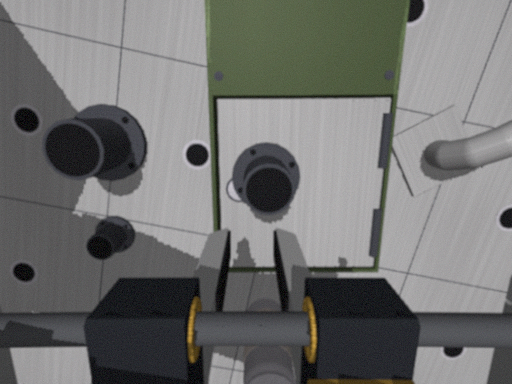

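The wrist view shows the stub's pipe top at (270,188), where (267,193) was predicted, the flange centred at about (265,178), and the ring at (238,189). Everything is within about 5 mm, so the stub is at about case (−27,−75). I'll back off behind it and go down.

Call:
arm_command:
  targets:
    - {"hand": -0.45, "x": -0.02, "y": 0.0075, "z": 0, "yaw": 0}
    - {"hand": -0.45, "x": -0.02, "y": 0.0075, "z": 0, "yaw": 0}
    - {"hand": -0.45, "x": 0, "y": 0, "z": 0.03, "yaw": 0}
    - {"hand": -0.45, "x": 0, "y": 0, "z": 0.03, "yaw": 0}
    - {"hand": -0.45, "x": 0, "y": 0, "z": 0.03, "yaw": 0}
    - {"hand": -0.45, "x": 0, "y": 0, "z": 0.012, "yaw": 0}
    - {"hand": -0.45, "x": 0, "y": 0, "z": 0, "yaw": 0}
    - {"hand": -0.45, "x": 0, "y": 0, "z": 0, "yaw": 0}

```text
clock: 3.8
eef_pos: [563.2, -146.8, 104.8]
eef_rot: [3.14, 0.001, 1.775]
wrist_force: [-0.3, 0.6, -0.1]
finger_gap: 25.7
finger_force: 0.0
```

Run:
```python
from h import *
st();c=get_calibration("wrist")
print(tc(onz(get_calibration("wrist"),[(0,0)],100)).round(0))
```

```text
3.8 world [ 563.2 -146.8  104.8] case [[ -26.5 -131.1]] [3.140e+00 1.000e-03 1.775e+00] F [-0.3  0.6 -0.1] gap 25.7
[[-153.   -0.]]
```

Call:
arm_command:
  targets:
    - {"hand": -0.45, "x": 0.006, "y": 0, "z": 0, "yaw": 0}
    - {"hand": -0.45, "x": 0.006, "y": 0, "z": 0, "yaw": 0}
    - {"hand": -0.45, "x": 0.006, "y": 0, "z": 0, "yaw": 0}
    - {"hand": -0.45, "x": 0.004, "y": 0, "z": 0, "yaw": 0}
    - {"hand": -0.45, "x": 0.003, "y": 0, "z": 0, "yaw": 0}
    - {"hand": -0.45, "x": 0.003, "y": 0, "z": 0, "yaw": 0}
    - {"hand": -0.45, "x": 0.003, "y": 0, "z": 0, "yaw": 0}
    - {"hand": -0.45, "x": 0.003, "y": 0, "z": 0, "yaw": 0}
    - {"hand": -0.45, "x": 0.003, "y": 0, "z": 0, "yaw": 0}
    - {"hand": -0.45, "x": 0.003, "y": 0, "z": 0, "yaw": 0}

```text
clock: 4.8
eef_pos: [554.6, -107.8, 103.5]
eef_rot: [3.141, 0.0, 1.775]
wrist_force: [0.5, -2.3, 0.1]
finger_gap: 25.6
finger_force: 1.1
```

Run:
```python
from h import *
st();im=camera("wrist");cv2.imwrite("pics/w3.png",im[...,::-1])
```

```text
4.8 world [ 554.6 -107.8  103.5] case [[-26.9 -91.2]] [3.141 0.    1.775] F [ 0.5 -2.3  0.1] gap 25.6
```

View pics/w3.png

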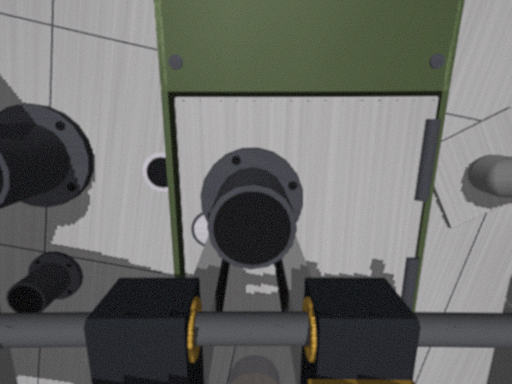

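The pipe sits centred between the fingertips (pipe top at (252,227), flange at (252,195)), with 2.3 N of contact and the stub upright. I'll keep pushing gently.

Call:
arm_command:
  targets:
    - {"hand": -0.45, "x": 0.004, "y": 0, "z": 0, "yaw": 0}
    - {"hand": -0.45, "x": 0.004, "y": 0, "z": 0, "yaw": 0}
    - {"hand": -0.45, "x": 0.004, "y": 0, "z": 0, "yaw": 0}
    - {"hand": -0.45, "x": 0.004, "y": 0, "z": 0, "yaw": 0}
    - {"hand": -0.45, "x": 0.004, "y": 0, "z": 0, "yaw": 0}
    - {"hand": -0.45, "x": 0.004, "y": 0, "z": 0, "yaw": 0}
    - {"hand": -0.45, "x": 0.004, "y": 0, "z": 0, "yaw": 0}
    - {"hand": -0.45, "x": 0.004, "y": 0, "z": 0, "yaw": 0}
    - {"hand": -0.45, "x": 0.004, "y": 0, "z": 0, "yaw": 0}
    - {"hand": -0.45, "x": 0.004, "y": 0, "z": 0, "yaw": 0}

```text
clock: 5.85
eef_pos: [546.4, -68.3, 103.4]
eef_rot: [-3.142, 0.0, 1.775]
wrist_force: [0.3, -3.1, 0.2]
finger_gap: 25.6
finger_force: 1.2
```

Call:
arm_command:
  targets:
    - {"hand": -0.45, "x": 0.004, "y": 0, "z": 0, "yaw": 0}
    - {"hand": -0.45, "x": 0.004, "y": 0, "z": 0, "yaw": 0}
    - {"hand": -0.45, "x": 0.004, "y": 0, "z": 0, "yaw": 0}
    - {"hand": -0.45, "x": 0.004, "y": 0, "z": 0, "yaw": 0}
    - {"hand": -0.45, "x": 0.004, "y": 0, "z": 0, "yaw": 0}
    - {"hand": -0.45, "x": 0.004, "y": 0, "z": 0, "yaw": 0}
    - {"hand": -0.45, "x": 0.004, "y": 0, "z": 0, "yaw": 0}
    - {"hand": -0.45, "x": 0.004, "y": 0, "z": 0, "yaw": 0}
    - {"hand": -0.45, "x": 0.004, "y": 0, "z": 0, "yaw": 0}
    - {"hand": -0.45, "x": 0.004, "y": 0, "z": 0, "yaw": 0}

```text
clock: 6.85
eef_pos: [538.0, -29.0, 103.1]
eef_rot: [-3.141, -0.0, 1.775]
wrist_force: [0.5, -1.3, -2.3]
finger_gap: 25.7
finger_force: 1.4
```

Call:
arm_command:
  targets:
    - {"hand": -0.45, "x": 0.004, "y": 0, "z": 0, "yaw": 0}
    - {"hand": -0.45, "x": 0.004, "y": 0, "z": 0, "yaw": 0}
    - {"hand": -0.45, "x": 0.004, "y": 0, "z": 0, "yaw": 0}
    - {"hand": -0.45, "x": 0.004, "y": 0, "z": 0, "yaw": 0}
    - {"hand": -0.45, "x": 0.004, "y": 0, "z": 0, "yaw": 0}
    - {"hand": -0.45, "x": 0.004, "y": 0, "z": 0, "yaw": 0}
    - {"hand": -0.45, "x": 0.004, "y": 0, "z": 0, "yaw": 0}
    - {"hand": -0.45, "x": 0.004, "y": 0, "z": 0, "yaw": 0}
    - {"hand": -0.45, "x": 0.004, "y": 0, "z": 0, "yaw": 0}
    - {"hand": -0.45, "x": 0.004, "y": 0, "z": 0, "yaw": 0}

```text
clock: 7.85
eef_pos: [530.2, 10.0, 103.5]
eef_rot: [3.141, 0.0, 1.775]
wrist_force: [0.5, -1.9, 0.2]
finger_gap: 25.5
finger_force: 1.8
```

Call:
arm_command:
  targets:
    - {"hand": -0.45, "x": 0.004, "y": 0, "z": 0, "yaw": 0}
    - {"hand": -0.45, "x": 0.002, "y": 0, "z": 0, "yaw": 0}
    - {"hand": -0.45, "x": 0, "y": 0, "z": 0, "yaw": 0}
    - {"hand": -0.45, "x": -0.01, "y": 0, "z": 0, "yaw": 0}
    - {"hand": -0.45, "x": -0.03, "y": 0, "z": 0, "yaw": 0}
    - {"hand": -0.45, "x": 0, "y": 0, "z": -0.03, "yaw": 0}
    - {"hand": -1, "x": 0, "y": 0, "z": -0.03, "yaw": 0}
    - {"hand": -1, "x": -0.028, "y": -0.01, "z": 0, "yaw": 0}
    - {"hand": -1, "x": -0.028, "y": -0.01, "z": 0, "yaw": 0}
    - {"hand": -1, "x": -0.028, "y": -0.009, "z": 0, "yaw": 0}

```text
clock: 8.85
eef_pos: [525.5, -113.3, 163.7]
eef_rot: [3.141, 0.0, 1.775]
wrist_force: [0.8, -0.1, 0.5]
finger_gap: 0.7
finger_force: 0.0
```

Call:
arm_command:
  targets:
    - {"hand": -1, "x": 0, "y": 0, "z": 0, "yaw": 0}
    - {"hand": -1, "x": 0, "y": 0, "z": 0, "yaw": 0}
    - {"hand": -1, "x": 0, "y": 0, "z": 0, "yaw": 0}
    - {"hand": -1, "x": 0, "y": 0, "z": 0, "yaw": 0}

```text
clock: 9.25
eef_pos: [525.9, -111.0, 163.4]
eef_rot: [-3.142, -0.0, 1.776]
wrist_force: [0.1, -0.1, 0.5]
finger_gap: 0.2
finger_force: 0.0
```

Run:
```python
from h import *
st();c=get_calibration("wrist");w=camera("wrist")
print(proj(c,[fc((-58,-90,87)),fc((-77,-7,87)),fc((77,-7,87))]).round(0))
t=camera("top");cv2.imwrite("pics/w4.png",np.hstack([cv2.resize(w[...,::-1],(400,300)),cv2.resize(t[130:280,180:380,::-1],(400,300))]))
```

```text
9.25 world [ 525.9 -111.   163.4] case [[-55.7 -88.5]] [-3.142 -0.     1.776] F [ 0.1 -0.1  0.5] gap 0.2
[[248. 209.]
 [224. 107.]
 [423. 106.]]
```

View pics/w4.png

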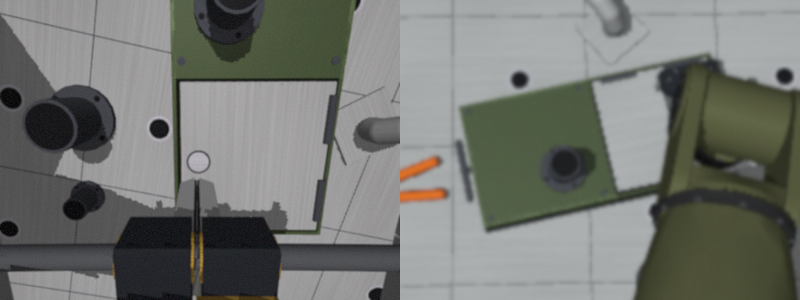

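The stub now stands upright on the fixed top with clear green between it and the lid (top crop (563,165), lid seam at about x 605). The ring is at (198,161) in the wrist half, within 2 mm of the TCP. Now I'll press.

Call:
arm_command:
  targets:
    - {"hand": -1, "x": 0, "y": 0.001, "z": 0.025, "yaw": 0}
    - {"hand": -1, "x": 0, "y": 0, "z": 0.025, "yaw": 0}
    - {"hand": -1, "x": 0, "y": 0, "z": 0.02, "yaw": 0}
    - {"hand": -1, "x": 0, "y": 0, "z": 0.002, "yaw": 0}
    - {"hand": -1, "x": 0, "y": 0, "z": 0.002, "yaw": 0}
    - {"hand": -1, "x": 0, "y": 0, "z": 0.002, "yaw": 0}
    - {"hand": -1, "x": 0, "y": 0, "z": 0, "yaw": 0}
    - {"hand": -1, "x": 0, "y": 0, "z": 0, "yaw": 0}

```text
clock: 10.15
eef_pos: [527.0, -111.6, 88.1]
eef_rot: [3.141, 0.0, 1.775]
wrist_force: [0.4, 0.1, 0.4]
finger_gap: 0.9
finger_force: 0.0
```

Call:
arm_command:
  targets:
    - {"hand": -1, "x": 0, "y": 0, "z": 0.001, "yaw": 0}
    - {"hand": -1, "x": 0, "y": 0, "z": 0.001, "yaw": 0}
    - {"hand": -1, "x": 0, "y": 0, "z": 0.001, "yaw": 0}
    - {"hand": -1, "x": 0, "y": 0, "z": 0.001, "yaw": 0}
    - {"hand": -1, "x": 0, "y": 0, "z": 0.001, "yaw": 0}
    - {"hand": -1, "x": 0, "y": 0, "z": 0.001, "yaw": 0}
    - {"hand": -1, "x": 0, "y": 0, "z": 0, "yaw": 0}
    - {"hand": -1, "x": 0, "y": 0, "z": 0, "yaw": 0}

```text
clock: 10.95
eef_pos: [527.1, -111.7, 82.7]
eef_rot: [3.14, 0.001, 1.775]
wrist_force: [-4.2, 1.4, 12.0]
finger_gap: 0.6
finger_force: 6.0
```

Call:
arm_command:
  targets:
    - {"hand": -1, "x": 0, "y": 0, "z": 0.0005, "yaw": 0}
    - {"hand": -1, "x": 0, "y": 0, "z": 0.0005, "yaw": 0}
    - {"hand": -1, "x": 0, "y": 0, "z": 0, "yaw": 0}

```text
clock: 11.25
eef_pos: [527.2, -111.7, 82.3]
eef_rot: [3.14, 0.001, 1.775]
wrist_force: [-7.1, 1.9, 18.6]
finger_gap: 0.1
finger_force: 9.4
```

The force is climbing steeply, so the lid is on its stop. I'll lift straight up and clear.

Call:
arm_command:
  targets:
    - {"hand": -1, "x": 0, "y": 0, "z": -0.006, "yaw": 0}
    - {"hand": -1, "x": 0, "y": 0, "z": -0.01, "yaw": 0}
    - {"hand": -1, "x": 0, "y": 0, "z": -0.015, "yaw": 0}
    - {"hand": -1, "x": 0, "y": 0, "z": -0.02, "yaw": 0}
    - {"hand": -1, "x": 0, "y": 0, "z": -0.03, "yaw": 0}
    - {"hand": -1, "x": 0, "y": 0, "z": -0.03, "yaw": 0}
    - {"hand": -1, "x": 0, "y": -0.02, "z": -0.03, "yaw": 0}
    - {"hand": -1, "x": 0, "y": -0.04, "z": 0, "yaw": 0}
    - {"hand": -1, "x": 0, "y": -0.04, "z": 0, "yaw": 0}
    - {"hand": -1, "x": 0, "y": 0, "z": 0, "yaw": 0}

```text
clock: 12.25
eef_pos: [426.0, -132.2, 222.2]
eef_rot: [3.142, 0.0, 1.773]
wrist_force: [-0.4, 0.4, -1.3]
finger_gap: 0.8
finger_force: 0.0
```

Run:
```python
from h import *
st();im=camera("scene");cv2.imwrite("pics/s5.png",cv2.resize(im[...,::-1],(768,576)))
```

```text
12.25 world [ 426.  -132.2  222.2] case [[-157.8  -88.8]] [3.142 0.    1.773] F [-0.4  0.4 -1.3] gap 0.8
```

View pics/s5.png

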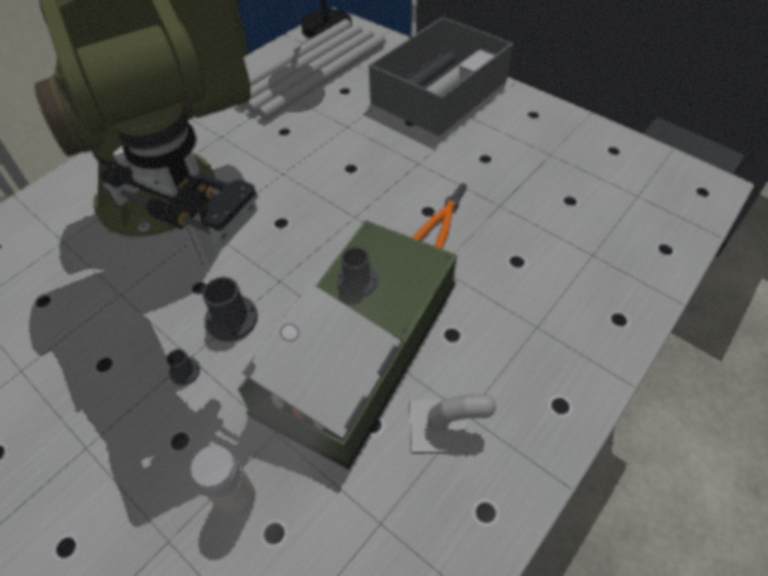

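The lid is up and ajar (ring at (289,332)), the stub stands upright on the fixed top at (355,272), the spray can, elbow and pliers haven't moved, and the arm is clear of everything.

```bash
python3 -c "
from cell import manip; print(manip.sign_off())"
```

```text
the job is handed in; nothing more can be done
None
```

Job handed in at about 12 s: the stub was pushed upright onto the fixed top, then the lid was pressed and sprang ajar, and the spray can, elbow and pliers were left where they stood.

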